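# Find the loaded battery tube by its weight

### The arm

A 6-joint arm with a two-finger parallel gripper is mounted at the origin on a cart in front of the work surface, level with it; the furniture and walls round the work are solid. World frame = base frame: x ahead of the robot, y to its left, z up, the work surface at z = 0. Lengths are in m, angles in degrees, forces in N, time in s.
With the tool pointing down it reaches from about 0.3 to 0.775 m from the base axis. Payload 14.6 kg.
Tool frame: the origin (TCP) lies midway between the tips of the shut fingers; the grasp point (between the pads) lies 19 mm behind it; z points along the fingers, y is the line along which they close (so a half turn about z gives the same grasp; the last joint's range is limited). The gripper opens to 94 mm and grips with 3 to 60 N. Pads are 16 mm wide; open, the fingers measure 119 mm over their backs; the gripper's body (75 mm by 177 mm) begins 78 mm behind the grasp point.
Start: joints at [-77.785, 17.183, 87.147, -0, 75.671, -3.816], TCP at [0.152, -0.529, 0.205] pointing down, gripper open.
Joint ranges: [-173.82, 173.82], [-45.26, 126.66], [13.44, 144.39], [-59.66, 239.66], [0, 175.72], [-146.38, 146.38]. Speed limits (degrees/s): [127.2, 127.2, 147.25, 180, 180, 180].

### API

Orientations are given as [roll, pitch, yaw] about the fixed x, y, z axes, in that order (R = Rz(yaw) Ry(pitch) Rx(roll)).
In Python, from rig import readout, viewer, job gives the robot as it stands.
- The arm moves only by the shell command python3 -m jog 'ROWS' [FORCE]. ROWS is JSON, a list that holds one entry, the list of rows, each a list of 7 numbers: the turn, a rotation vector about the tool's x, y, z normalised to -1 to 1, where 1 is 2 pi rad, then the shift along the tool's x, y, z normalised to -1 to 1, where 1 is 0.08 m, then the gripper command: -1 is shut, 1 is fully open, values between are in proportion. In form: [[[rx, ry, rz, x, y, z, jaw], ...]]. A call has 1 to 12 rows; each row is the pose to reach, as a shift and turn from the pose commanded when the call began, along the tool's axes at that moment, turning the shorter way round; what a row does not reach only later rows make up. A row lasts 1/8 s, in which the tool goes at most 62.5 mm and 10.7 degrees, less where a joint would pass 70% of its speed; a pose out of reach is approached as far as the arm can. A call with a number of a shift or a turn outside -1 to 1 is refused whole. A call with a gripper value outside its range is refused whole. The fingers move at their own pace and stop on an object; FORCE is the grip in N (left out, the last holds). Time passes only in rows, so rows that repeat a pose let the fingers close. It gives the time, the measured TCP pose, the force, the opening and the grip force at its end, in the units of the state.
- readout.sense(): the state, without advancing time (a new reading comes with each control period).
- viewer.read_camera(name): name is "scene" or "top" or "wrist"; returns (picture, depth): 420x560x3 uint8, red, green, blue; 420x560 float32, m along the optical axis (not along the pixel's ray), 0 where there is no reading.
- viewer.camera_params(name): a dict with "vertical_fov" (degrees; the focal length in pixels is half the picture's height over the tangent of half this angle, whatever the lens; pixels are square), "cx", "cy" (the principal point, pixels), "D" ([k1, k2, p1, p2, k3] as OpenCV has them; the pictures are not rectified), "T" (4x4, takes a point from camera to world coordinates). Camera axes: x right, y down, z forward; pixel columns grow to the right and rows downward; lengths in m; the calibration is good to about 2 mm. A picture is of the moment at which its call begins: read the wrist's pose just before it. camera_params takes no time and is no camera call; for the wrist camera it gives the pose at the moment of the call.
- job.finish_job(): hands the job in; it is judged then, once.
The state is a dict: "clock": time; "qpos": joint angles; "joint_vel": joint speeds; "joint_efforts": joint torques, N m; "ee_pos": TCP position; "tool_rot": TCP orientation; "ft_force": force on the tool from outside, world axes, zero at the start; "wrist_torque": the same for the moment, N m; "grip_width": finger opening in m; "gripper_force": force on a finger pad.
Only numpy, scipy, OpenCV 4.12 (cv2) and the standard library are available. Lean on these libraries where they do the work, as an engineer would, in place of code of your own. Each camera call takes 0.05 s, during which the arm holds its last target. There are 200 camera calls.

### The job

The three battery tubes lying on the worktop (not those in the white bin) look alike, but hold different numbers of cells, so they can be told apart only by weight. Lay all three in the three long nests of the tray (one in each, set down and let go, not dropped), feeling which is the heaviest; then lift the heaviest out of its nest again and finish while holding it still in the gripper, its middle at least 15 cm above the worktop, with the other two left lying in their nests. Leave the other things on the bench where they are.

Things in the scene. Friction and masses are not known exactly. Their poses are not given: they have to be found in the camera images.
- tray: grey parts tray, 214 mm along its x, 272 mm along its y, fixed to the worktop; its base plate is 8 mm thick. Three long tube nests run along its x axis, side by side 80 mm apart; beyond nest_3 are two short, shallow pockets for half housings (one filled), which are not for tubes. Origin on the worktop under nest_2; z up
- nest_1 (a point): The first (at the tray's +y side) tube nest: the point where the middle of a seated tube's axis lies, 36 mm above the worktop. Runs along the tray's x. Two white V saddles (45 degree flanks, 16 mm wide, 58 mm either side, tops 34 mm above the worktop) centre it (smooth plastic); end stops 33 mm high, 190 mm apart. 100 mm between the saddles is free for fingers, down to the base plate.
- nest_2 (a point): The middle tube nest: the point where the middle of a seated tube's axis lies, 36 mm above the worktop. Runs along the tray's x. Two white V saddles (45 degree flanks, 16 mm wide, 58 mm either side, tops 34 mm above the worktop) centre it (smooth plastic); end stops 33 mm high, 190 mm apart. 100 mm between the saddles is free for fingers, down to the base plate.
- nest_3 (a point): The third (next to the short pockets) tube nest: the point where the middle of a seated tube's axis lies, 36 mm above the worktop. Runs along the tray's x. Two white V saddles (45 degree flanks, 16 mm wide, 58 mm either side, tops 34 mm above the worktop) centre it (smooth plastic); end stops 33 mm high, 190 mm apart. 100 mm between the saddles is free for fingers, down to the base plate.
- tube_1: battery tube handle, one of three that look exactly alike: closed cylinder 34 mm in diameter, 178 mm long (its y axis), lying on the worktop; may roll if pushed. They weigh 0.09 to 0.6 kg; the heaviest outweighs each of the others by at least 0.25 kg. Origin on its outside, below its middle as it first lies
- tube_1_mid (a point): middle of the axis of tube_1: 17 mm above the worktop while it lies there
- tube_2: battery tube handle, one of three that look exactly alike: closed cylinder 34 mm in diameter, 178 mm long (its y axis), lying on the worktop; may roll if pushed. They weigh 0.09 to 0.6 kg; the heaviest outweighs each of the others by at least 0.25 kg. Origin on its outside, below its middle as it first lies
- tube_2_mid (a point): middle of the axis of tube_2: 17 mm above the worktop while it lies there
- tube_3: battery tube handle, one of three that look exactly alike: closed cylinder 34 mm in diameter, 178 mm long (its y axis), lying on the worktop; may roll if pushed. They weigh 0.09 to 0.6 kg; the heaviest outweighs each of the others by at least 0.25 kg. Origin on its outside, below its middle as it first lies
- tube_3_mid (a point): middle of the axis of tube_3: 17 mm above the worktop while it lies there
- dish: bystander, loose: steel dish of small screws, 68 mm wide, 18 mm high. Origin: centre of its underside
- shell: bystander, loose: green half housing, 74x27x13 mm, lying on the worktop. Origin: centre of its underside
- cutters: bystander, loose: side cutters with red handles, 132x49x11 mm. Origin: centre of its underside
- board: bystander, loose: small green circuit board with two wires, 94x30x10 mm. Origin: centre of its underside
- bottle: bystander, loose: small bottle of cleaner, 42 mm wide, 90 mm high. Origin: centre of its underside

How it is judged:
By the outcome, as a careful person would: the job done as asked, in the order asked, and still so for the second after the job is handed in, while the arm keeps its last pose, push and grip.
It also fails if it takes over 72 s, if anything falls off the work surface, if the arm or the gripper's body presses on something with over 40 N, if the wrist force passes 120 N, or if a joint passes its speed limit or range.

## Working session

There is one attempt and no reset: what is moved stays moved. The work goes in short steps, Python scripts to look and compute and a shell command to move; the robot and the scene stay as the last step left them, time stands still between calls to the robot, and variables do not carry over. Pictures are saved under pics/ and viewed, at most 10 in all, crops included, and the job is handed in when it is done.

```bash
mkdir -p pics; ls; python3 - <<'E'
from rig import readout, viewer
import cv2,numpy as np
print(readout.sense())
ims=[]
for n in("top","scene"):
    p,d=viewer.read_camera(n);np.savez(f"pics/{n}.npz",p=p,d=d)
    c=viewer.camera_params(n);print(n,c)
    cv2.imwrite(f"pics/{n}.png",p[:,:,::-1])
E
```

```text
pics
{'clock': 0.0, 'qpos': array([-7.77853455e+01,  1.72162888e+01,  8.71798404e+01, -1.49226449e-03,
        7.56689738e+01, -3.81922583e+00]), 'joint_vel': array([ 0.08762855, -0.03138408, -0.04184267,  0.05727892,  0.08034995,
        0.01312478]), 'joint_efforts': array([ 1.63982645e-04, -5.31802154e+01, -3.52738059e+01,  7.08356453e-02,
        2.43719341e-02, -1.11391141e-04]), 'ee_pos': array([ 0.1518192 , -0.52836694,  0.2048834 ]), 'tool_rot': array([-1.79934945e+02, -2.89422922e-03,  1.60342488e+01]), 'ft_force': array([-0.34899602,  0.39468505, -0.43028466]), 'wrist_torque': array([0.01923079, 0.0260706 , 0.01984581]), 'gripper_force': 0.0, 'grip_width': 0.09398963405922592}
top {'vertical_fov': 49.41948708868826, 'cx': 275.9672738716604, 'cy': 207.47075319602936, 'D': array([-0.12543484,  0.        ,  0.        ,  0.        ,  0.        ]), 'T': array([[ 0.00408486, -0.99360201,  0.11286437,  0.44221377],
       [-0.99940379, -0.00792585, -0.03360414,  0.09436127],
       [ 0.03428369, -0.11265981, -0.99304199,  1.09769881],
       [ 0.        ,  0.        ,  0.        ,  1.        ]])}
scene {'vertical_fov': 44.8444054624293, 'cx': 277.1076871915871, 'cy': 209.24204563840615, 'D': array([-0.06444045,  0.        ,  0.        ,  0.        ,  0.        ]), 'T': array([[-0.80470464, -0.43833051,  0.40039581, -0.00516834],
       [-0.5935033 ,  0.61020504, -0.52478914,  0.80406015],
       [-0.01429245, -0.65993649, -0.75118543,  1.10448749],
       [ 0.        ,  0.        ,  0.        ,  1.        ]])}
```

View pics/top.png

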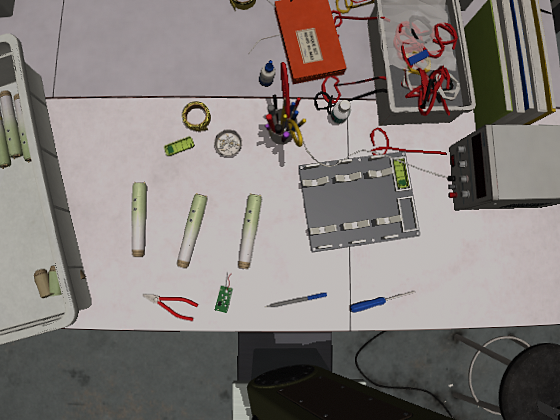

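View pics/scene.png

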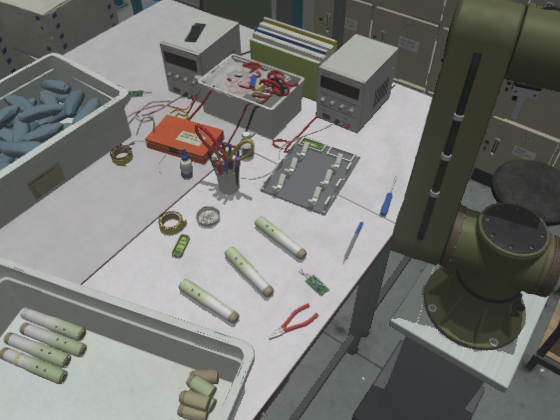

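The top view shows the three tubes at about (139,219), (193,231) and (250,231). The tray is centred near (362,200), with saddles at (316,182), (349,178), (380,172), (323,230), (353,225) and (382,218). A pen pot stands at (282,128).

```bash
cat > h.py <<'E'
import numpy as np,cv2
from rig import viewer
def K(c,h=420):
    f=h/2/np.tan(np.radians(c['vertical_fov'])/2); return np.array([[f,0,c['cx']],[0,f,c['cy']],[0,0,1]])
def rays(c,uv):
    n=cv2.undistortPoints(np.float64(uv).reshape(-1,1,2),K(c),c['D']).reshape(-1,2)
    return np.c_[n,np.ones(len(n))]
def cloud(c,d):
    v,u=np.mgrid[:420,:560]; r=rays(c,np.c_[u.ravel(),v.ravel()])*d.reshape(-1,1)
    return (r@c['T'][:3,:3].T+c['T'][:3,3]).reshape(420,560,3)
def onplane(c,uv,z):
    r=rays(c,uv)@c['T'][:3,:3].T; o=c['T'][:3,3]
    return o+r*((z-o[2])/r[:,2])[:,None]
E
python3 - <<'E'
from h import *
f=np.load('pics/top.npz');p,d=f['p'],f['d'];c=viewer.camera_params('top')
P=cloud(c,d);z=P[...,2]
print('bench z',z[290,180],z[200,100],z[270,440])
# tubes
m=((z>.012)&(z<.06)).astype(np.uint8);m[:,:100]=0;m[:170]=0;m[275:]=0;m[:,290:]=0
n,l,s,_=cv2.connectedComponentsWithStats(m)
for i in range(1,n):
    if s[i,4]<300: continue
    rc=cv2.minAreaRect(np.argwhere(l==i)[:,::-1].astype(np.float32))
    b=cv2.boxPoints(rc); W=onplane(c,b,.02)[:,:2]
    q=P[l==i]; R=cv2.minAreaRect(np.float32(q[:,:2]));B=cv2.boxPoints(R)
    e=[B[1]-B[0],B[2]-B[1]];e=max(e,key=np.linalg.norm)
    print('tube',rc[0],s[i,4],'ctr',R[0],'size',R[1],'dir',np.degrees(np.arctan2(e[1],e[0]))%180,'ztop',np.percentile(q[:,2],98))
# saddles
hsv=cv2.cvtColor(p,cv2.COLOR_RGB2HSV)
m=((z>.02)&(z<.05)&(hsv[...,2]>150)&(hsv[...,1]<50)).astype(np.uint8);m[:150]=0;m[255:]=0;m[:,:300]=0;m[:,425:]=0
n,l,s,ce=cv2.connectedComponentsWithStats(m)
for i in range(1,n):
    if s[i,4]>15:print('sad',ce[i],s[i,:],np.median(P[l==i],0))
m=((z>.004)&(z<.05)).astype(np.uint8);m[:150]=0;m[255:]=0;m[:,:298]=0;m[:,424:]=0
n,l,s,ce=cv2.connectedComponentsWithStats(m)
i=1+s[1:,4].argmax();q=P[l==i];R=cv2.minAreaRect(np.float32(q[:,:2]));print('tray',R,cv2.boxPoints(R))
big=cv2.resize(p[140:265,285:435],None,fx=5,fy=4.8,interpolation=cv2.INTER_CUBIC);cv2.imwrite('pics/tray.png',big[:,:,::-1])
for u,v in((282,128),(267,72),(342,112),(228,143)):print(u,v,P[v,u])
E
```

```text
bench z -0.0023437056040649384 0.0009561183578115084 0.0004904041867226372
tube (138.5, 219.0) 1033 ctr (0.5353176593780518, 0.38571852445602417) size (0.17682874202728271, 0.03562777861952782) dir 0.2891942 ztop 0.03635223701573066
tube (191.35000610351562, 230.5500030517578) 1024 ctr (0.5091106295585632, 0.2574343681335449) size (0.034030865877866745, 0.17940957844257355) dir 166.20618 ztop 0.036153240623304134
tube (248.56427001953125, 230.9186553955078) 983 ctr (0.5096132159233093, 0.12241879105567932) size (0.0339103527367115, 0.1786879003047943) dir 171.2102 ztop 0.03626986189323764
sad [376.56521739 155.82608696] [371 155  13   3  23] [ 0.69062369 -0.18580405  0.03255371]
sad [346.83333333 159.83333333] [342 159  10   3  18] [ 0.67958694 -0.11143223  0.03306539]
sad [312.12 164.6 ] [306 163  13   4  25] [ 0.66640103 -0.0274909   0.03176557]
sad [389.54166667 171.08333333] [383 167  11   8  24] [ 0.65188447 -0.21587543  0.03398568]
sad [371.94736842 173.02631579] [368 170   9   7  38] [ 0.64855325 -0.171746    0.034531  ]
sad [357.625 176.   ] [353 172   8   7  16] [ 0.63800464
[... 712 characters left out ...]
48] [ 0.50975409 -0.031663    0.029953  ]
sad [391.24 236.2 ] [385 235  13   4  25] [ 0.49719545 -0.21591565  0.03229109]
sad [358.96153846 241.07692308] [352 240  14   3  26] [ 0.4852869  -0.13774984  0.0323587 ]
sad [325.20833333 246.08333333] [319 245  13   3  24] [ 0.47333858 -0.05724924  0.03299415]
tray ((0.5875943899154663, -0.1510743349790573), (0.24538877606391907, 0.30683785676956177), 1.465622901916504) [[ 0.46101612 -0.00084377]
 [ 0.46886414 -0.30758125]
 [ 0.71417266 -0.3013049 ]
 [ 0.70632464  0.00543258]]
282 128 [0.74648357 0.04607831 0.06486514]
267 72 [0.88293858 0.08218181 0.06867402]
342 112 [ 0.7867107  -0.09518079  0.06939908]
228 143 [0.72419231 0.1755845  0.00620445]
```

View pics/tray.png

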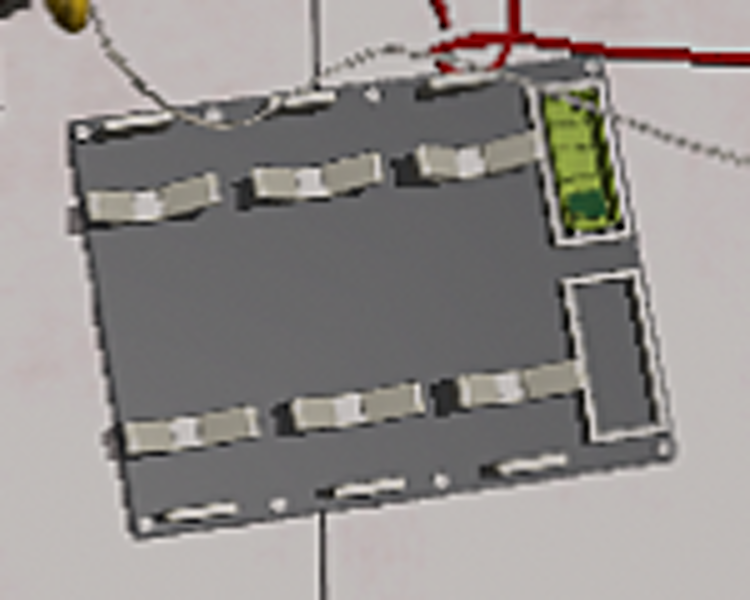

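```bash
python3 -m jog '[[[0,0,0.0444,0.816,-0.806,0,0.6],[0,0,0.0444,0.816,-0.806,0,0.6]]]' 40
python3 -m jog '[[[0,0,0,0.56,-1,0,0.6],[0,0,0,0.56,-1,0,0.6]]]'
python3 -m jog '[[[0,0,0,0.56,-1,0,0.6],[0,0,0,0.56,-1,0,0.6]]]'
```

```text
clock: 0.35
ee_pos: [0.1975, -0.4467, 0.205]
tool_rot: [-179.9, 0.0, -0.2]
ft_force: [0.2, -0.9, 0.4]
grip_width: 0.0775
gripper_force: 0.0
clock: 0.6
ee_pos: [0.2423, -0.3665, 0.2053]
tool_rot: [-180.0, 0.0, 0.1]
ft_force: [-0.7, -0.6, 0.4]
grip_width: 0.0752
gripper_force: 0.0
clock: 0.85
ee_pos: [0.287, -0.2864, 0.2054]
tool_rot: [-180.0, -0.0, 0.1]
ft_force: [-0.2, -0.7, -0.3]
grip_width: 0.0753
gripper_force: 0.0
```

```bash
python3 -m jog '[[[0,0,0,0.89,-0.69,-0.6,0.6],[0,0,0,0.89,-0.69,-0.6,0.6]]]'
python3 -m jog '[[[0,0,0,0.89,-0.69,-0.6,0.6],[0,0,0,0.89,-0.69,-0.6,0.6]]]'
python3 -m jog '[[[0,0,0,0.89,-0.69,-0.6,0.6],[0,0,0,0.89,-0.69,-0.6,0.6],[0,0,0,0.89,-0.69,-0.6,0.6]]]'
python3 - <<'E'
from h import *
c=viewer.camera_params('wrist');p,d=viewer.read_camera('wrist');np.savez('pics/w1.npz',p=p,d=d,**{k:c[k] for k in c})
cv2.imwrite('pics/w1.png',p[:,:,::-1]);print(c)
E
```

```text
clock: 1.1
ee_pos: [0.3587, -0.2318, 0.2545]
tool_rot: [180.0, -0.0, 0.1]
ft_force: [0.4, -0.6, 0.5]
grip_width: 0.0751
gripper_force: 0.0
clock: 1.35
ee_pos: [0.43, -0.1765, 0.3025]
tool_rot: [180.0, -0.0, 0.1]
ft_force: [-0.6, -0.1, -0.5]
grip_width: 0.0753
gripper_force: 0.0
clock: 1.72
ee_pos: [0.501, -0.1215, 0.3497]
tool_rot: [180.0, -0.0, 0.2]
ft_force: [-0.5, -0.9, -0.5]
grip_width: 0.0757
gripper_force: 0.0
{'vertical_fov': 59.015125106397804, 'cx': 277.32036453360365, 'cy': 207.41243439307783, 'D': array([0.03006708, 0.        , 0.        , 0.        , 0.        ]), 'T': array([[ 4.04673264e-03, -9.64658735e-01, -2.63471343e-01,
         5.77568866e-01],
       [-9.99991327e-01, -3.64434876e-03, -2.01594859e-03,
        -1.20690836e-01],
       [ 9.84520960e-04,  2.63477216e-01, -9.64665117e-01,
         5.29065175e-01],
       [ 0.00000000e+00,  0.00000000e+00,  0.00000000e+00,
         1.00000000e+00]])}
```

View pics/w1.png

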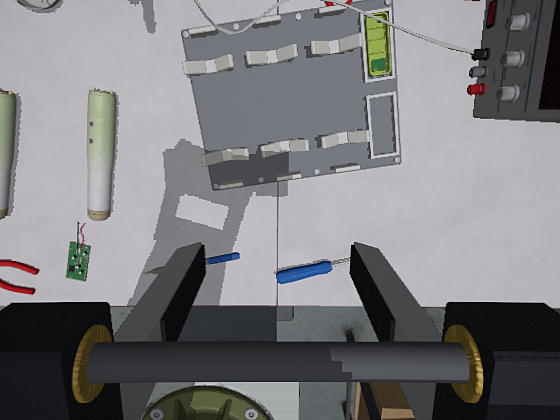

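The wrist view shows the whole tray, with saddles at (208,65), (271,54), (335,46), (225,155), (284,147) and (345,138). Tube C lies at about (101,154).

```bash
python3 - <<'E'
from h import *
f=np.load('pics/w1.npz');p,d=f['p'],f['d'];c=f
P=cloud(c,d);z=P[...,2];hsv=cv2.cvtColor(p,cv2.COLOR_RGB2HSV)
m=((z>.015)&(z<.05)&(hsv[...,2]>120)&(hsv[...,1]<60)).astype(np.uint8)
C=[]
for u,v in((208,65),(271,54),(335,46),(225,155),(284,147),(345,138)):
    mm=np.zeros_like(m);mm[v-14:v+14,u-29:u+29]=m[v-14:v+14,u-29:u+29]
    q=P[mm>0];B=cv2.minAreaRect(np.float32(q[:,:2]));C.append(B[0]);print(u,v,len(q),np.round(B[0],4),np.round(B[1],4),B[2],np.percentile(q[:,2],[5,50,98]))
C=np.array(C)
for i in range(3):
    a,b=C[i],C[i+3];print('nest',i+1,(a+b)/2,np.linalg.norm(a-b),np.degrees(np.arctan2(*(a-b)[::-1])))
print('bench',z[250,130],'tray',z[110,290])
m=((z>.012)&(z<.05)).astype(np.uint8);m[:,:75]=0;m[:,130:]=0;m[225:]=0
n,l,s,_=cv2.connectedComponentsWithStats(m);i=1+s[1:,4].argmax()
R=cv2.minAreaRect(np.float32(P[l==i][:,:2]));B=cv2.boxPoints(R);e=max([B[1]-B[0],B[2]-B[1]],key=np.linalg.norm)
print('tubeC',R,np.degrees(np.arctan2(e[1],e[0]))%180)
E
```

```text
208 65 545 [ 0.6274 -0.0345] [0.0156 0.0639] 9.033225059509277 [0.0185601  0.03046593 0.04001877]
271 54 557 [ 0.6389 -0.1138] [0.0153 0.0626] 9.253538131713867 [0.01765856 0.03073487 0.04005761]
335 46 609 [ 0.649  -0.1959] [0.0316 0.0684] 3.834991931915283 [0.01616123 0.02938993 0.04014222]
225 155 196 [ 0.5125 -0.0525] [0.0144 0.0621] 9.37012004852295 [0.01570282 0.03388886 0.0402967 ]
284 147 403 [ 0.5243 -0.1312] [0.0154 0.0628] 8.27302360534668 [0.01837503 0.0300547  0.04032544]
345 138 557 [ 0.5315 -0.2149] [0.0365 0.0706] 8.581376075744629 [0.0160417  0.02876723 0.03996322]
nest 1 [ 0.56996036 -0.04348105] 0.11624854508271068 8.882656457321849
nest 2 [ 0.5816054  -0.12248374] 0.11586318575676673 8.621783809882038
nest 3 [ 0.59025228 -0.20540484] 0.11910042070385482 9.139815294090644
bench -4.595815396368774e-05 tray 0.008314561889164018
tubeC ((0.5084519386291504, 0.11930027604103088), (0.03298218548297882, 0.17767435312271118), 81.35537719726562) 171.35538
```

```bash
python3 -m jog '[[[0,0,0,0.1,-1,-0.0,0.5],[0,0,0,0.1,-1,0,0.5]]]'
python3 -m jog '[[[0,0,0,0,-1,1,0.5],[0,0,0,0,-1,1,0.5]]]'
python3 -m jog '[[[0,0,0.0244,0,-1,1,0.5],[0,0,0.0244,0,-1,1,0.5]]]'
python3 -m jog '[[[0,0,0,0,0,1,0.5],[0,0,0,0,0,1,0.5],[0,0,0,0,0,1,0.5],[0,0,0,0,0,1,0.5]]]'
python3 -c "
from rig import readout;print(readout.sense())"
```

```text
clock: 2.02
ee_pos: [0.507, -0.0415, 0.3488]
tool_rot: [-180.0, 0.1, 0.1]
ft_force: [-0.5, 0.3, -0.3]
grip_width: 0.0707
gripper_force: 0.0
clock: 2.28
ee_pos: [0.5067, 0.0374, 0.2676]
tool_rot: [180.0, 0.1, -0.0]
ft_force: [0.5, -0.1, 0.2]
grip_width: 0.0698
gripper_force: 0.0
clock: 2.52
ee_pos: [0.5066, 0.1175, 0.1874]
tool_rot: [180.0, 0.1, -8.9]
ft_force: [0.9, -0.3, 0.4]
grip_width: 0.0707
gripper_force: 0.0
clock: 3.02
ee_pos: [0.508, 0.1167, 0.1105]
tool_rot: [-180.0, -0.1, -8.8]
ft_force: [-1.6, -1.1, -0.1]
grip_width: 0.0703
gripper_force: 0.0
{'clock': 3.025, 'qpos': array([ 8.91178042e+00,  1.92624584e+01,  9.78712686e+01, -2.17962942e-03,
        6.27826640e+01,  1.07693281e+02]), 'joint_vel': array([ 0.26377974, -0.52403741, -0.31276758,  0.05096055, -0.08341484,
        0.08908032]), 'joint_efforts': array([-2.69456848e-02, -5.03567255e+01, -3.08581531e+01, -1.00894112e-02,
       -9.21403407e-02, -1.25430641e-02]), 'ee_pos': array([0.50798868, 0.11669388, 0.11052789]), 'tool_rot': array([-1.79976437e+02, -8.02435951e-02, -8.78052185e+00]), 'ft_force': array([-1.63970921, -1.06507321, -0.10727039]), 'wrist_torque': array([0.06892489, 0.00390192, 0.01577141]), 'gripper_force': 0.0, 'grip_width': 0.07028312795747241}
```

```bash
python3 -m jog '[[[0,0,0,0.01,-0.04,0.66,0.5],[0,0,0,0.01,-0.04,0.66,0.5]]]'
python3 -m jog '[[[0,0,0,0,0,0.3,0.5],[0,0,0,0,0,0.65,0.5],[0,0,0,0,0,0.65,0.5],[0,0,0,0,0,0.65,0.5]]]'
python3 -m jog '[[[0,0,0,0,0,0,-1],[0,0,0,0,0,0,-1],[0,0,0,0,0,0,-1],[0,0,0,0,0,0,-1],[0,0,0,0,0,0,-1],[0,0,0,0,0,0,-1]]]' 45
```

```text
clock: 3.28
ee_pos: [0.5075, 0.1198, 0.0553]
tool_rot: [179.9, 0.2, -8.7]
ft_force: [-0.7, -0.3, 0.7]
grip_width: 0.0705
gripper_force: 0.0
clock: 3.78
ee_pos: [0.51, 0.1204, 0.0069]
tool_rot: [-180.0, -0.1, -8.7]
ft_force: [-0.2, 0.5, 0.4]
grip_width: 0.0703
gripper_force: 0.0
clock: 4.53
ee_pos: [0.5088, 0.1203, 0.0047]
tool_rot: [-180.0, 0.0, -8.7]
ft_force: [-1.3, 0.2, 2.6]
grip_width: 0.033
gripper_force: 45.0
```

```bash
python3 -m jog '[[[0,0,0,0,0,-0.3,-1],[0,0,0,0,0,-1,-1],[0,0,0,0,0,-1,-1],[0,0,0,0,0,-1,-1],[0,0,0,0,0,-1,-1],[0,0,0,0,0,-1,-1],[0,0,0,0,0,-1,-1]]]'
python3 -m jog '[[[0,0,0,0,0,0,-1]]]'
python3 -m jog '[[[0,0,0,0,0,0,-1]]]'
python3 -m jog '[[[0,0,-0.0243,0,0,-0.5,-1],[0,0,-0.0486,0,0,-1,-1],[0,0,-0.0486,0,0,-1,-1],[0,0,-0.0486,0,0,-1,-1]]]'
python3 -m jog '[[[0,0,0,0.04,0.414,0,-1],[0,0,0,0.084,0.828,0,-1],[0,0,0,0.084,0.828,0,-1]]]'
python3 -m jog '[[[0,0,0,0.04,0.414,0,-1],[0,0,0,0.084,0.828,0,-1],[0,0,0,0.084,0.828,0,-1]]]'
```

```text
clock: 5.4
ee_pos: [0.5087, 0.1203, 0.0842]
tool_rot: [180.0, 0.0, -8.7]
ft_force: [0.9, -0.1, -1.4]
grip_width: 0.0329
gripper_force: 45.0
clock: 5.52
ee_pos: [0.5088, 0.1203, 0.0844]
tool_rot: [180.0, 0.0, -8.7]
ft_force: [-0.2, 0.2, -1.7]
grip_width: 0.0329
gripper_force: 45.0
clock: 5.65
ee_pos: [0.5089, 0.1203, 0.0846]
tool_rot: [-180.0, -0.0, -8.7]
ft_force: [-0.4, -0.3, -1.0]
grip_width: 0.033
gripper_force: 45.0
clock: 6.15
ee_pos: [0.5085, 0.1202, 0.1638]
tool_rot: [-180.0, 0.1, 8.7]
ft_force: [-0.5, 0.4, -2.1]
grip_width: 0.0333
gripper_force: 45.0
clock: 6.52
ee_pos: [0.5253, 0.0543, 0.1631]
tool_rot: [-180.0, 0.1, 8.6]
ft_force: [-1.3, 0.3, -1.5]
grip_width: 0.0333
gripper_force: 45.0
clock: 6.9
ee_pos: [0.542, -0.0094, 0.1635]
tool_rot: [-180.0, 0.1, 8.6]
ft_force: [-0.6, 1.2, -1.7]
grip_width: 0.0329
gripper_force: 45.0
```

```bash
python3 -m jog '[[[0,0,0,0.04,0.414,0,-1],[0,0,0,0.084,0.828,0,-1],[0,0,0,0.084,0.828,0,-1]]]'
python3 -m jog '[[[0,0,0,0.04,0.414,0,-1],[0,0,0,0.084,0.828,0,-1],[0,0,0,0.084,0.828,0,-1]]]'
python3 -m jog '[[[0,0,0,0.04,0.414,0.4,-1],[0,0,0,0.084,0.828,0.8,-1],[0,0,0,0.084,0.828,0.8,-1],[0,0,0,0.084,0.828,0.8,-1],[0,0,0,0.084,0.828,0.8,-1]]]'
```

```text
clock: 7.28
ee_pos: [0.5589, -0.0733, 0.1638]
tool_rot: [-180.0, 0.1, 8.7]
ft_force: [-0.8, -0.4, -0.8]
grip_width: 0.0332
gripper_force: 45.0
clock: 7.65
ee_pos: [0.5757, -0.1373, 0.1639]
tool_rot: [-180.0, 0.1, 8.7]
ft_force: [-0.1, 0.8, -0.7]
grip_width: 0.0332
gripper_force: 45.0
clock: 8.28
ee_pos: [0.593, -0.2006, 0.1019]
tool_rot: [180.0, -0.1, 8.8]
ft_force: [0.2, -0.2, -1.4]
grip_width: 0.0332
gripper_force: 45.0
```

```bash
python3 -m jog '[[[0,0,0,0,0.01,0.4,-1],[0,0,0,0,0.01,0.7,-1],[0,0,0,0,0.01,0.82,-1],[0,0,0,0,0.01,0.91,-1],[0,0,0,0,0.01,0.95,-1],[0,0,0,0,0.01,0.95,-1],[0,0,0,0,0.01,0.95,-1]]]'
```

```text
clock: 9.15
ee_pos: [0.5928, -0.2029, 0.0252]
tool_rot: [180.0, -0.0, 8.8]
ft_force: [0.0, 0.3, -0.8]
grip_width: 0.0333
gripper_force: 45.0
```

```bash
python3 -m jog '[[[0,0,0,0,0,0.012,-1],[0,0,0,0,0,0.02,-1],[0,0,0,0,0,0.02,-1]]]'
```

```text
clock: 9.52
ee_pos: [0.5931, -0.2023, 0.0242]
tool_rot: [-180.0, -0.1, 8.8]
ft_force: [-3.5, 5.6, 8.0]
grip_width: 0.0332
gripper_force: 45.0
```

```bash
python3 -m jog '[[[0,0,0,0,0,0,-0.2],[0,0,0,0,0,0,0],[0,0,0,0,0,0,0.3],[0,0,0,0,0,0,0.3]]]'
python3 -m jog '[[[0,0,0,0,0,-0.5,0.3],[0,0,0,0,0,-1,0.3],[0,0,0,0,0,-1,0.3]]]'
python3 -m jog '[[[0,0,0,-0.084,-0.828,-1,0.5],[0,0,0,-0.084,-0.828,-1,0.5],[0,0,0,-0.084,-0.828,-1,0.5]]]'
python3 - <<'E'
from h import *
c=viewer.camera_params('wrist');p,d=viewer.read_camera('wrist')
cv2.imwrite('pics/w2.png',p[:,:,::-1])
P=cloud(c,d);z=P[...,2];m=(z>.042)&(z<.062)&(P[...,1]<-.13)&(P[...,1]>-.25)&(P[...,0]>.45)&(P[...,0]<.72)
R=cv2.minAreaRect(np.float32(P[m][:,:2]));print(R,m.sum(),np.percentile(z[m],[5,50,98]))
a=m&(P[...,0]>.62);b=m&(P[...,0]<.56);print(np.percentile(z[a],95) if a.any() else 0,np.percentile(z[b],95) if b.any() else 0)
E
```

```text
clock: 10.02
ee_pos: [0.5926, -0.2028, 0.023]
tool_rot: [180.0, 0.0, 8.8]
ft_force: [0.4, -0.2, -0.5]
grip_width: 0.0601
gripper_force: 0.0
clock: 10.4
ee_pos: [0.594, -0.2033, 0.1064]
tool_rot: [179.8, -0.3, 8.8]
ft_force: [-0.2, -0.1, -0.7]
grip_width: 0.0611
gripper_force: 0.0
clock: 10.78
ee_pos: [0.5765, -0.1372, 0.1849]
tool_rot: [179.9, -0.2, 8.9]
ft_force: [0.1, 0.6, -0.7]
grip_width: 0.0703
gripper_force: 0.0
((0.6175526976585388, -0.2153950035572052), (0.2087128758430481, 0.10498123615980148), 20.99009132385254) 6620 [0.04367281 0.05030297 0.05438232]
0.0541387141615541 0.05137529587077193
```

View pics/w2.png

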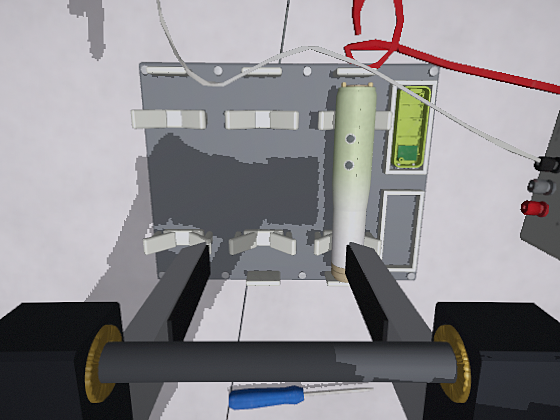

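The first tube is seated squarely in nest_3, at about (354,180) in the picture, lying between its end stops. Next is the middle tube.

```bash
python3 -m jog '[[[0,0,0.0315,-0.03,-0.99,0,0.5],[0,0,0.063,-0.03,-0.99,0,0.5],[0,0,0.063,-0.03,-0.99,0,0.5]]]'
python3 -m jog '[[[0,0,0,-0.398,-0.913,0,0.5],[0,0,0,-0.398,-0.913,0,0.5]]]'
python3 -m jog '[[[0,0,0,-0.398,-0.913,0,0.5],[0,0,0,-0.398,-0.913,0,0.5]]]'
python3 -m jog '[[[0,0,0,-0.398,-0.913,0,0.5],[0,0,0,-0.398,-0.913,0,0.5]]]'
python3 -m jog '[[[0,0,0,-0.398,-0.913,0,0.5],[0,0,0,-0.398,-0.913,0,0.5],[0,0,0,-0.398,-0.913,0,0.5]]]'
cat > w.py <<'E'
from h import *
import sys
x0,y0=map(float,sys.argv[1:3])
c=viewer.camera_params('wrist');p,d=viewer.read_camera('wrist')
P=cloud(c,d);z=P[...,2];m=((z>.012)&(z<.05)&(abs(P[...,1]-y0)<.06)&(abs(P[...,0]-x0)<.13)).astype(np.uint8)
m[270:]=0
n,l,s,_=cv2.connectedComponentsWithStats(m);i=1+s[1:,4].argmax()
R=cv2.minAreaRect(np.float32(P[l==i][:,:2]));B=cv2.boxPoints(R);e=max([B[1]-B[0],B[2]-B[1]],key=np.linalg.norm)
print(s[i],np.round(B,4).tolist(),R[:2],np.degrees(np.arctan2(e[1],e[0]))%180,z[l==i].max())
E
python3 w.py .509 .256
```

```text
clock: 11.2
ee_pos: [0.5611, -0.0601, 0.1814]
tool_rot: [180.0, 0.1, -13.9]
ft_force: [0.8, -0.1, 1.3]
grip_width: 0.0705
gripper_force: 0.0
clock: 11.45
ee_pos: [0.5478, 0.019, 0.182]
tool_rot: [180.0, 0.1, -13.7]
ft_force: [0.4, -0.8, -0.1]
grip_width: 0.0708
gripper_force: 0.0
clock: 11.7
ee_pos: [0.5346, 0.0978, 0.1823]
tool_rot: [180.0, 0.1, -13.7]
ft_force: [-0.4, -0.9, -0.2]
grip_width: 0.0704
gripper_force: 0.0
clock: 11.95
ee_pos: [0.5214, 0.1764, 0.1825]
tool_rot: [180.0, 0.0, -13.7]
ft_force: [0.7, -0.6, -0.1]
grip_width: 0.07
gripper_force: 0.0
clock: 12.32
ee_pos: [0.5085, 0.2533, 0.1826]
tool_rot: [180.0, 0.0, -13.8]
ft_force: [0.3, 0.0, -0.8]
grip_width: 0.0706
gripper_force: 0.0
[ 254   92   38  178 5974] [[0.426800012588501, 0.26179999113082886], [0.5910999774932861, 0.2198999971151352], [0.599399983882904, 0.2526000142097473], [0.4350999891757965, 0.2944999933242798]] ((0.5131000280380249, 0.25721123814582825), (0.033774539828300476, 0.16956698894500732)) 165.68073 0.03600953420775782
```

```bash
python3 -m jog '[[[0,0,0.0008,-0.01,-0.05,0.74,0.5],[0,0,0.0008,-0.01,-0.05,0.74,0.5]]]'
python3 -m jog '[[[0,0,0,0,0,0.74,0.5],[0,0,0,0,0,0.74,0.5]]]'
python3 -m jog '[[[0,0,0,0,0,0.4,0.5],[0,0,0,0,0,0.72,0.5],[0,0,0,0,0,0.74,0.5],[0,0,0,0,0,0.74,0.5]]]'
```

```text
clock: 12.62
ee_pos: [0.5071, 0.2556, 0.1207]
tool_rot: [179.7, 0.3, -14.3]
ft_force: [-0.5, 0.6, 0.6]
grip_width: 0.0706
gripper_force: 0.0
clock: 12.88
ee_pos: [0.5075, 0.2564, 0.0635]
tool_rot: [179.8, 0.2, -14.3]
ft_force: [0.2, 0.1, 0.4]
grip_width: 0.0702
gripper_force: 0.0
clock: 13.38
ee_pos: [0.5096, 0.2582, 0.0081]
tool_rot: [-179.9, -0.1, -14.2]
ft_force: [0.5, 0.3, 0.1]
grip_width: 0.0711
gripper_force: 0.0
```

```bash
python3 -m jog '[[[0,0,0,0,0,0.02,0.5],[0,0,0,0,0,0.02,-1],[0,0,0,0,0,0.02,-1],[0,0,0,0,0,0.02,-1],[0,0,0,0,0,0.02,-1],[0,0,0,0,0,0.02,-1],[0,0,0,0,0,0.02,-1]]]' 45
python3 -m jog '[[[0,0,0,0,0,-0.3,-1],[0,0,0,0,0,-1,-1],[0,0,0,0,0,-1,-1],[0,0,0,0,0,-1,-1],[0,0,0,0,0,-1,-1],[0,0,0,0,0,-1,-1],[0,0,0,0,0,-1,-1]]]'
python3 -m jog '[[[0,0,0,0,0,0,-1]]]'
python3 -m jog '[[[0,0,0,0,0,0,-1]]]'
```

```text
clock: 14.25
ee_pos: [0.5083, 0.2579, 0.0038]
tool_rot: [180.0, 0.0, -14.2]
ft_force: [-0.2, -0.5, -0.2]
grip_width: 0.033
gripper_force: 45.0
clock: 15.12
ee_pos: [0.5081, 0.2579, 0.0833]
tool_rot: [180.0, 0.0, -14.2]
ft_force: [-0.4, -0.1, -5.2]
grip_width: 0.0328
gripper_force: 45.0
clock: 15.25
ee_pos: [0.5082, 0.2579, 0.0837]
tool_rot: [180.0, 0.0, -14.2]
ft_force: [0.3, -0.3, -5.4]
grip_width: 0.0328
gripper_force: 45.0
clock: 15.38
ee_pos: [0.5083, 0.2579, 0.0838]
tool_rot: [180.0, 0.0, -14.2]
ft_force: [-0.1, 0.1, -5.6]
grip_width: 0.0333
gripper_force: 45.0
```

```bash
python3 -m jog '[[[0,0,-0.025,0,0,-0.5,-1],[0,0,-0.05,0,0,-1,-1],[0,0,-0.0639,0,0,-1,-1],[0,0,-0.0639,0,0,-1,-1]]]'
python3 -m jog '[[[0,0,0,0.02,0.414,0,-1],[0,0,0,0.035,0.9675,0,-1],[0,0,0,0.035,0.9675,0,-1]]]'
python3 -m jog '[[[0,0,0,0.02,0.414,0,-1],[0,0,0,0.035,0.9675,0,-1],[0,0,0,0.035,0.9675,0,-1]]]'
python3 -m jog '[[[0,0,0,0.02,0.414,0,-1],[0,0,0,0.035,0.9675,0,-1],[0,0,0,0.035,0.9675,0,-1]]]'
python3 -m jog '[[[0,0,0,0.02,0.414,0,-1],[0,0,0,0.035,0.9675,0,-1],[0,0,0,0.035,0.9675,0,-1]]]'
python3 -m jog '[[[0,0,0,0.02,0.5,0.2,-1],[0,0,0,0.035,0.9675,0.5,-1],[0,0,0,0.035,0.9675,0.7,-1],[0,0,0,0.035,0.9675,0.7,-1],[0,0,0,0.035,0.9675,0.7,-1],[0,0,0,0.035,0.9675,0.7,-1]]]'
```

```text
clock: 15.88
ee_pos: [0.5082, 0.2579, 0.1639]
tool_rot: [-180.0, -0.0, 8.8]
ft_force: [0.4, 0.5, -6.4]
grip_width: 0.0329
gripper_force: 45.0
clock: 16.25
ee_pos: [0.5231, 0.1796, 0.1632]
tool_rot: [180.0, 0.1, 8.5]
ft_force: [-0.9, 0.9, -5.4]
grip_width: 0.033
gripper_force: 45.0
clock: 16.62
ee_pos: [0.5376, 0.1041, 0.1633]
tool_rot: [180.0, 0.1, 8.5]
ft_force: [0.0, 0.4, -5.9]
grip_width: 0.0327
gripper_force: 45.0
clock: 17.0
ee_pos: [0.5522, 0.0286, 0.1634]
tool_rot: [-180.0, 0.0, 8.6]
ft_force: [-0.0, 0.4, -5.5]
grip_width: 0.0326
gripper_force: 45.0
clock: 17.38
ee_pos: [0.5669, -0.0471, 0.1633]
tool_rot: [-180.0, 0.0, 8.6]
ft_force: [0.8, 0.6, -5.3]
grip_width: 0.0331
gripper_force: 45.0
clock: 18.12
ee_pos: [0.5817, -0.1216, 0.1089]
tool_rot: [180.0, -0.1, 8.8]
ft_force: [0.7, -0.6, -6.5]
grip_width: 0.0331
gripper_force: 45.0
```

```bash
python3 -m jog '[[[0,0,0,0,0.015,0.4,-1],[0,0,0,0,0.015,0.7,-1],[0,0,0,0,0.015,0.85,-1],[0,0,0,0,0.015,0.95,-1],[0,0,0,0,0.015,1,-1],[0,0,0,0,0.015,1,-1],[0,0,0,0,0.015,1,-1]]]'
python3 -m jog '[[[0,0,0,0,0,0.02,-1],[0,0,0,0,0,0.035,-1],[0,0,0,0,0,0.035,-1]]]'
```

```text
clock: 19.0
ee_pos: [0.5818, -0.1236, 0.0284]
tool_rot: [180.0, -0.0, 8.8]
ft_force: [0.0, 0.0, -6.2]
grip_width: 0.033
gripper_force: 45.0
clock: 19.38
ee_pos: [0.5814, -0.1236, 0.0249]
tool_rot: [-180.0, 0.0, 8.8]
ft_force: [0.9, 0.7, -5.6]
grip_width: 0.0333
gripper_force: 45.0
```

```bash
python3 -m jog '[[[0,0,0,0,-0.008,0.015,-1],[0,0,0,0,-0.008,0.022,-1],[0,0,0,0,-0.008,0.022,-1]]]'
```

```text
clock: 19.75
ee_pos: [0.5814, -0.1229, 0.0233]
tool_rot: [-180.0, -0.0, 8.8]
ft_force: [1.3, 0.1, -4.7]
grip_width: 0.0329
gripper_force: 45.0
```

```bash
python3 -m jog '[[[0,0,0,0,0,0.01,-1],[0,0,0,0,0,0.012,-1],[0,0,0,0,0,0.012,-1]]]'
```

```text
clock: 20.12
ee_pos: [0.5816, -0.1228, 0.0231]
tool_rot: [180.0, -0.0, 8.8]
ft_force: [-3.6, 3.2, 5.8]
grip_width: 0.0333
gripper_force: 45.0
```

```bash
python3 -m jog '[[[0,0,0,0,0,0,-0.2],[0,0,0,0,0,0,0],[0,0,0,0,0,0,0.3],[0,0,0,0,0,0,0.3]]]'
python3 -m jog '[[[0,0,0,0,0,-0.5,0.3],[0,0,0,0,0,-1,0.3],[0,0,0,0,0,-1,0.3]]]'
python3 -m jog '[[[0,0,0.0239,0,0,-1,0.5],[0,0,0.0239,0,0,-1,0.5],[0,0,0.0239,0,0,-1,0.5]]]'
for i in 1 2 3; do python3 -m jog '[[[0,0,0,-0.083,-0.908,0,0.5],[0,0,0,-0.083,-0.908,0,0.5]]]' | sed -n 1,3p; done
python3 -m jog '[[[0,0,0,-0.083,-0.908,0,0.5],[0,0,0,-0.083,-0.908,0,0.5]]]'
python3 -m jog '[[[0,0,0,-0.083,-0.908,0,0.5],[0,0,0,-0.083,-0.908,0,0.5]]]'
python3 -m jog '[[[0,0,0,-0.083,-0.908,0,0.5],[0,0,0,-0.083,-0.908,0,0.5]]]'
python3 -m jog '[[[0,0,0,-0.083,-0.908,0,0.5],[0,0,0,-0.083,-0.908,0,0.5],[0,0,0,-0.083,-0.908,0,0.5]]]'
sed -i 's/m\[270:\]=0/m[300:]=0/' w.py; python3 w.py .535 .385
```

```text
clock: 20.62
ee_pos: [0.5814, -0.123, 0.0223]
tool_rot: [180.0, -0.0, 8.8]
ft_force: [0.4, -0.6, 0.0]
grip_width: 0.0605
gripper_force: 0.0
clock: 21.0
ee_pos: [0.5828, -0.1233, 0.1054]
tool_rot: [179.9, -0.3, 8.8]
ft_force: [0.7, 0.2, 0.2]
grip_width: 0.0612
gripper_force: 0.0
clock: 21.38
ee_pos: [0.5815, -0.123, 0.1822]
tool_rot: [180.0, -0.0, 0.3]
ft_force: [-0.8, -1.7, -0.1]
grip_width: 0.0706
gripper_force: 0.0
clock: 21.62
ee_pos: [0.5734, -0.0477, 0.1798]
tool_rot: [-180.0, 0.2, 0.4]
clock: 21.88
ee_pos: [0.5668, 0.0246, 0.1804]
tool_rot: [-180.0, 0.2, 0.4]
clock: 22.12
ee_pos: [0.5602, 0.0966, 0.1809]
tool_rot: [180.0, 0.1, 0.4]
clock: 22.38
ee_pos: [0.5535, 0.1688, 0.1812]
tool_rot: [180.0, 0.1, 0.3]
ft_force: [-0.7, -0.5, 0.5]
grip_width: 0.0707
gripper_force: 0.0
clock: 22.62
ee_pos: [0.5468, 0.2412, 0.1813]
tool_rot: [180.0, 0.1, 0.3]
ft_force: [0.1, -1.0, -0.1]
grip_width: 0.0705
gripper_force: 0.0
clock: 22.88
ee_pos: [0.5401, 0.3137, 0.1814]
tool_rot: [180.0, 0.1, 0.3]
ft_force: [0.6, -1.1, -0.3]
grip_width: 0.071
gripper_force: 0.0
clock: 23.25
ee_pos: [0.5337, 0.3842, 0.1816]
tool_rot: [179.9, 0.0, 0.2]
ft_force: [-0.5, -1.2, 0.0]
grip_width: 0.0699
gripper_force: 0.0
[ 257   89   38  190 6286] [[0.4465999901294708, 0.4009000062942505], [0.4471000134944916, 0.36730000376701355], [0.6244999766349792, 0.36980000138282776], [0.6240000128746033, 0.4034000039100647]] ((0.5355527400970459, 0.385325163602829), (0.17747363448143005, 0.03363083675503731)) 0.8057431 0.03634891744449126
```

```bash
python3 -m jog '[[[0,0,-0.0012,0.02,-0.015,0.74,0.5],[0,0,-0.0012,0.02,-0.015,0.74,0.5]]]' | sed -n 1,3p
python3 -m jog '[[[0,0,0,0,0,0.74,0.5],[0,0,0,0,0,0.74,0.5]]]' | sed -n 1,3p
python3 -m jog '[[[0,0,0,0,0,0.4,0.5],[0,0,0,0,0,0.7,0.5],[0,0,0,0,0,0.74,0.5],[0,0,0,0,0,0.74,0.5]]]'
python3 -m jog '[[[0,0,0,0,0,0,0.5],[0,0,0,0,0,0,-1],[0,0,0,0,0,0,-1],[0,0,0,0,0,0,-1],[0,0,0,0,0,0,-1],[0,0,0,0,0,0,-1],[0,0,0,0,0,0,-1]]]' 45
```

```text
clock: 23.55
ee_pos: [0.5338, 0.3838, 0.1194]
tool_rot: [179.8, 0.4, 0.5]
clock: 23.8
ee_pos: [0.534, 0.3849, 0.0623]
tool_rot: [179.8, 0.3, 0.6]
clock: 24.3
ee_pos: [0.536, 0.387, 0.0075]
tool_rot: [-179.9, -0.1, 0.6]
ft_force: [-0.4, -0.9, -0.7]
grip_width: 0.0709
gripper_force: 0.0
clock: 25.18
ee_pos: [0.5348, 0.3866, 0.0047]
tool_rot: [180.0, 0.0, 0.6]
ft_force: [-0.5, -0.1, 0.1]
grip_width: 0.0332
gripper_force: 45.0
```

```bash
python3 -m jog '[[[0,0,0,0,0,-0.3,-1],[0,0,0,0,0,-1,-1],[0,0,0,0,0,-1,-1],[0,0,0,0,0,-1,-1],[0,0,0,0,0,-1,-1],[0,0,0,0,0,-1,-1],[0,0,0,0,0,-1,-1]]]'
python3 -m jog '[[[0,0,0,0,0,0,-1]]]' | grep ft
python3 -m jog '[[[0,0,0,0,0,0,-1]]]' | grep ft
python3 -m jog '[[[0,0,-0.0114,0,0,-0.5,-1],[0,0,-0.0228,0,0,-1,-1],[0,0,-0.0228,0,0,-1,-1],[0,0,-0.0228,0,0,-1,-1]]]'
python3 -m jog '[[[0,0,0,-0.03,0.414,0,-1],[0,0,0,-0.065,0.8975,0,-1],[0,0,0,-0.065,0.8975,0,-1]]]' | grep -v grip
python3 -m jog '[[[0,0,0,-0.03,0.414,0,-1],[0,0,0,-0.065,0.8975,0,-1],[0,0,0,-0.065,0.8975,0,-1]]]' | grep -v grip
python3 -m jog '[[[0,0,0,-0.03,0.414,0,-1],[0,0,0,-0.065,0.8975,0,-1],[0,0,0,-0.065,0.8975,0,-1]]]' | grep -v grip
python3 -m jog '[[[0,0,0,-0.03,0.414,0,-1],[0,0,0,-0.065,0.8975,0,-1],[0,0,0,-0.065,0.8975,0,-1]]]' | grep -v grip
python3 -m jog '[[[0,0,0,-0.03,0.414,0,-1],[0,0,0,-0.065,0.8975,0,-1],[0,0,0,-0.065,0.8975,0,-1]]]' | grep -v grip
python3 -m jog '[[[0,0,0,-0.03,0.5,0.2,-1],[0,0,0,-0.065,0.8975,0.5,-1],[0,0,0,-0.065,0.8975,0.7,-1],[0,0,0,-0.065,0.8975,0.7,-1],[0,0,0,-0.065,0.8975,0.7,-1],[0,0,0,-0.065,0.8975,0.7,-1]]]'
```

```text
clock: 26.05
ee_pos: [0.5347, 0.3865, 0.0842]
tool_rot: [180.0, 0.0, 0.6]
ft_force: [0.1, 0.2, -0.5]
grip_width: 0.0333
gripper_force: 45.0
ft_force: [-0.2, 0.4, -1.6]
ft_force: [-0.5, 0.3, -1.5]
clock: 26.8
ee_pos: [0.5345, 0.3864, 0.1637]
tool_rot: [180.0, 0.1, 8.8]
ft_force: [0.4, -0.8, -2.5]
grip_width: 0.0332
gripper_force: 45.0
clock: 27.18
ee_pos: [0.5406, 0.3126, 0.1633]
tool_rot: [179.9, 0.1, 8.7]
ft_force: [-0.2, 0.2, -1.4]
clock: 27.55
ee_pos: [0.5465, 0.2416, 0.1637]
tool_rot: [180.0, 0.1, 8.7]
ft_force: [0.7, 0.2, -1.6]
clock: 27.92
ee_pos: [0.5525, 0.1705, 0.164]
tool_rot: [180.0, 0.1, 8.7]
ft_force: [0.4, -0.4, -1.5]
clock: 28.3
ee_pos: [0.5585, 0.0992, 0.1642]
tool_rot: [-180.0, 0.0, 8.7]
ft_force: [-1.2, 0.1, -1.7]
clock: 28.68
ee_pos: [0.5645, 0.0277, 0.1643]
tool_rot: [-180.0, 0.0, 8.7]
ft_force: [0.4, 0.2, -2.1]
clock: 29.42
ee_pos: [0.5705, -0.0431, 0.1096]
tool_rot: [180.0, -0.1, 8.9]
ft_force: [-0.4, -0.2, -1.5]
grip_width: 0.0328
gripper_force: 45.0
```

Tube B, at about 5.5 N, is clearly the heaviest; the other two weigh about 1.5 N each.

```bash
python3 -m jog '[[[0,0,0,0,0,0.4,-1],[0,0,0,0,0,0.7,-1],[0,0,0,0,0,0.85,-1],[0,0,0,0,0,0.95,-1],[0,0,0,0,0,1,-1],[0,0,0,0,0,1,-1],[0,0,0,0,0,1,-1]]]'
python3 -m jog '[[[0,0,0,0,0,0.02,-1],[0,0,0,0,0,0.045,-1],[0,0,0,0,0,0.045,-1]]]'
```

```text
clock: 30.3
ee_pos: [0.5704, -0.0439, 0.0293]
tool_rot: [180.0, -0.0, 8.8]
ft_force: [0.2, -0.3, -1.1]
grip_width: 0.0329
gripper_force: 45.0
clock: 30.68
ee_pos: [0.57, -0.0439, 0.0249]
tool_rot: [-180.0, 0.0, 8.8]
ft_force: [-0.3, -0.7, -1.8]
grip_width: 0.0332
gripper_force: 45.0
```

```bash
python3 -m jog '[[[0,0,0,0,0,0.01,-1],[0,0,0,0,0,0.018,-1],[0,0,0,0,0,0.018,-1]]]'
```

```text
clock: 31.05
ee_pos: [0.5702, -0.0437, 0.0239]
tool_rot: [-180.0, -0.0, 8.8]
ft_force: [-1.6, 2.4, 3.6]
grip_width: 0.0333
gripper_force: 45.0
```

```bash
python3 -m jog '[[[0,0,0,0,0,0,-0.2],[0,0,0,0,0,0,0],[0,0,0,0,0,0,0.25],[0,0,0,0,0,0,0.25]]]'
python3 -m jog '[[[0,0,0,0,0,-0.5,0.25],[0,0,0,0,0,-1,0.25],[0,0,0,0,0,-1,0.25]]]'
python3 -m jog '[[[0,0,0,0,0.99,-1,0.25],[0,0,0,0,0.99,-1,0.25],[0,0,0,0,0.99,-1,0.25],[0,0,0,0,0.99,-1,0.25]]]'
python3 - <<'E'
from h import *
p,d=viewer.read_camera('wrist');cv2.imwrite('pics/w3.png',p[:,:,::-1])
E
```

```text
clock: 31.55
ee_pos: [0.5701, -0.044, 0.0236]
tool_rot: [180.0, 0.0, 8.8]
ft_force: [0.1, 0.3, -0.2]
grip_width: 0.0584
gripper_force: 0.0
clock: 31.92
ee_pos: [0.5715, -0.0441, 0.1066]
tool_rot: [179.9, -0.3, 8.8]
ft_force: [-0.1, 0.5, 0.0]
grip_width: 0.0589
gripper_force: 0.0
clock: 32.42
ee_pos: [0.5817, -0.1216, 0.1819]
tool_rot: [-179.9, 0.1, 8.8]
ft_force: [-0.2, 0.6, -0.3]
grip_width: 0.059
gripper_force: 0.0
```

View pics/w3.png

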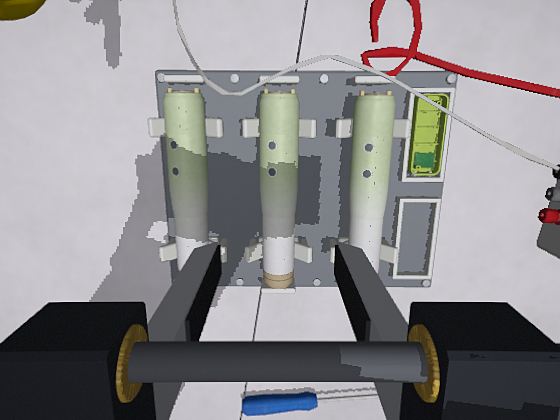

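All three tubes are seated in their nests: nest_1 at about (187,170), nest_2 at (278,190) and nest_3 at (370,170). I now lift the heaviest, in the middle.

```bash
python3 -m jog '[[[0,0,0,0,0.015,0.5,0.25],[0,0,0,0,0.015,1,0.25],[0,0,0,0,0.015,1,0.25]]]'
python3 -m jog '[[[0,0,0,0,0,0.4,0.25],[0,0,0,0,0,0.8,0.25],[0,0,0,0,0,0.97,0.25],[0,0,0,0,0,0.97,0.25],[0,0,0,0,0,0.97,0.25]]]'
python3 -m jog '[[[0,0,0,0,0,0,-1],[0,0,0,0,0,0,-1],[0,0,0,0,0,0,-1],[0,0,0,0,0,0,-1],[0,0,0,0,0,0,-1]]]' 45
```

```text
clock: 32.85
ee_pos: [0.5805, -0.122, 0.1001]
tool_rot: [-179.8, 0.4, 8.9]
ft_force: [-0.8, -0.0, 1.1]
grip_width: 0.0589
gripper_force: 0.0
clock: 33.48
ee_pos: [0.5832, -0.1234, 0.0277]
tool_rot: [180.0, -0.1, 8.8]
ft_force: [0.2, 0.5, 0.6]
grip_width: 0.0589
gripper_force: 0.0
clock: 34.1
ee_pos: [0.5824, -0.1224, 0.0264]
tool_rot: [-179.9, 0.0, 8.8]
ft_force: [-1.3, 8.3, 4.2]
grip_width: 0.0331
gripper_force: 45.0
```

```bash
python3 -m jog '[[[0,0,0,0,0,-0.2,-1],[0,0,0,0,0,-0.5,-1],[0,0,0,0,0,-1,-1],[0,0,0,0,0,-1,-1]]]'
python3 -m jog '[[[0,0,0,0,0,-0.5,-1],[0,0,0,0,0,-1,-1],[0,0,0,0,0,-1,-1]]]'
python3 -m jog '[[[0,0,0,0,0,-0.2,-1],[0,0,0,0,0,-0.3,-1],[0,0,0,0,0,-0.3,-1],[0,0,0,0,0,-0.3,-1],[0,0,0,0,0,-0.3,-1],[0,0,0,0,0,-0.3,-1],[0,0,0,0,0,-0.3,-1],[0,0,0,0,0,-0.3,-1]]]'
python3 - <<'E'
from h import *
p,d=viewer.read_camera('scene');cv2.imwrite('pics/s2.png',p[:,:,::-1])
E
```

```text
clock: 34.6
ee_pos: [0.5838, -0.1239, 0.1092]
tool_rot: [179.9, -0.3, 8.8]
ft_force: [-1.0, -0.5, -5.9]
grip_width: 0.0332
gripper_force: 45.0
clock: 34.98
ee_pos: [0.5832, -0.1236, 0.1873]
tool_rot: [179.9, -0.2, 8.8]
ft_force: [0.8, 0.7, -7.0]
grip_width: 0.0331
gripper_force: 45.0
clock: 35.98
ee_pos: [0.5824, -0.1233, 0.2101]
tool_rot: [-180.0, 0.0, 8.8]
ft_force: [-0.1, 0.4, -6.1]
grip_width: 0.033
gripper_force: 45.0
```

View pics/s2.png

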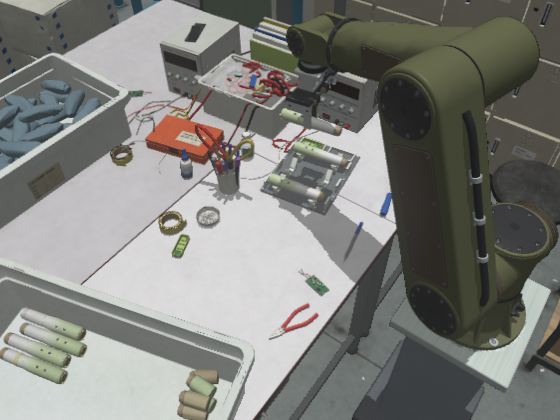

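The heaviest tube is held level at about (310,122), the other two lie in their nests at (320,153) and (297,187), and the other things are undisturbed.

```bash
python3 -c "
from rig import job;print(job.finish_job())"
```

```text
the job is handed in; nothing more can be done
None
```

I laid all three tubes in the nests and handed the job in at about 36 s with the heaviest (about 0.55 kg; the others about 0.15 kg each) lifted from nest_2 and held still about 22 cm above the worktop, the other two still in nest_1 and nest_3.

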